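# Press a seated bush out of its housing

## Task

Press the steel bush out of the round housing of the blue fixture. Swing the red keeper bar right clear of the bore by its black knob, then push the bush all the way down and out of the bore onto the catch pad below, pressing steadily with the aluminium drift (do not drop or hammer it, and keep the fingers off the bush). Draw the drift out again, stand it upright on the bench clear of the fixture, leave the keeper bar swung aside and leave the other things on the bench where they are.

Things in the scene. Friction and masses are not known exactly. Their poses are not given: they have to be found in the camera images.
- fixture: Blue press-out fixture, fixed; base 110 x 128 mm (x, y), side walls at y +-55 mm, bridge plate z 56-76 mm, on it a round steel housing 68 mm wide, top rim at z 125 mm. A vertical bore of 45 mm diameter runs from z 125 down to 56 mm; below it a black catch pad, top at z 8 mm. Origin: on the bore's axis at bench level. At yaw 0 its x points away from the robot; the keeper's pivot is at its +y side.
- bore_top (a point): Centre of the bore's mouth, level with the top rim of the housing (125 mm above the bench).
- keeper (a joint): Angle (rad) of the red keeper bar, 26 mm wide, 120 mm long, z 127-137 mm, on a vertical pin at fixture x 0, y +50 mm. 0: it points along fixture -y, across the bore. Grows anticlockwise from above (free end swings to fixture +x); from 1.0 bore and drift collar are clear; 1.57 points to fixture +x; stop at 2.0. Starts 0 to 0.2. Under 1 N of friction at the knob; stays where left.
- keeper_pivot (a point): Point on the keeper bar's pivot axis, at the bar's underside (127 mm above the bench).
- keeper_knob (a point): Middle of the black upright knob on the keeper bar's free end: 15 mm in diameter, 30 mm tall (z 137 to 167 mm), 94 mm from the pivot axis; this point is 152 mm above the bench.
- bush: Grey steel bush, 42 mm outside diameter, 40 mm long, hole about 22 mm, about 0.2 kg. Origin: centre of its lower end. Starts upright in the bore, lower end 71 mm above the bench, top 14 mm below the rim, gripped by spring plungers: 10 to 22 N start it moving down, 4 to 11 N keep it moving. It drops free when its top is 60 to 66 mm above the bench.
- bush_center (a point): Middle of the bush, 20 mm above its lower end on its axis.
- drift: Aluminium drift (ejector rod) standing on the bench: 141 mm long, 0.2 kg. Origin: centre of its flat lower face, z up. Shank 34 mm diameter, 0-76 mm; collar 50 mm, 76-84 mm; grip 28 mm, 84-132 mm; head 32 mm to 141 mm. Grip it with the fingertips just above the collar. With the collar on the housing's rim, the lower face is 49 mm above the bench and the bush is out.
- tape_measure: Yellow tape measure, 35 x 79 x 70 mm high, loose bystander. Origin: centre of its underside.
- cutters: Side cutters with blue handles, 47 x 150 x 14 mm, loose bystander lying on the bench. Origin: centre of the underside.
- hammer: Hammer with wooden handle, 102 x 290 x 30 mm, loose bystander lying on the bench. Origin: centre of the underside.
- marker_pen: Red and white marker pen, 17 x 135 x 16 mm, loose bystander lying on the bench. Origin: centre of the underside.

How it is judged:
By the outcome, as a careful person would: the job done as asked, in the order asked, and still so for the second after the job is handed in, with the robot touching nothing.
It also fails if it takes over 70 s, if anything falls off the work surface, if the arm or the gripper's body presses on something with over 40 N, if the wrist force passes 120 N, or if a joint passes its speed limit or range.

## Robot

A 7-joint arm with a two-finger parallel gripper is mounted at the origin on a cart in front of the work surface, level with it; the furniture and walls round the work are solid. World frame = base frame: x ahead of the robot, y to its left, z up, the work surface at z = 0. Lengths are in m, angles in rad, forces in N, time in s.
With the tool pointing down it reaches from about 0.4 to 0.85 m from the base axis. Payload 4.5 kg.
Tool frame: the origin (TCP) lies midway between the tips of the shut fingers; the grasp point (between the pads) lies 19 mm behind it; z points along the fingers, y is the line along which they close (so a half turn about z gives the same grasp; the last joint's range is limited). The gripper opens to 88 mm and grips with 3 to 60 N. Pads are 18 mm wide; open, the fingers measure 123 mm over their backs; the gripper's body (75 mm by 187 mm) begins 45 mm behind the grasp point.
Start: joints at [1.152, 0.689, -0.195, 1.565, 0.157, 0.902, -0.215], TCP at [0.273, -0.562, 0.239] pointing down, gripper open.
Joint ranges: [-3.01, 3.01], [-0.46, 2.08], [-1.47, 1.51], [0.13, 2.56], [-1, 4.14], [0.04, 2.09], [-2.66, 2.66]. Speed limits (rad/s): [2.57, 2.57, 3.14, 3.14, 3.14, 3.14, 3.14].

## Interface

Orientations are given as [roll, pitch, yaw] about the fixed x, y, z axes, in that order (R = Rz(yaw) Ry(pitch) Rx(roll)).
In Python, from cell import ctrl, imaging, ticket, get_obs gives the robot as it stands (ctrl), with the cameras (imaging), the job (ticket) and the readings as plain functions.
- The arm moves only by the tool send_path, called by a JSON object that holds its "api" and its "payload", one argument or row to a line. Schema: {"type":"object","properties":{"increments":{"type":"array","items":{"type":"number"},"minItems":5,"maxItems":60},"squeeze":{"type":"number"},"only":{"type":"string"},"quiet":{"type":"boolean"},"lines":{"type":"string"}},"required":["increments"],"additionalProperties":false}. increments is one flat list of numbers that holds 1 to 12 rows one after another, with no inner brackets; each row has 5 numbers: the finger opening in m, then dx, dy, dz in parts of the range, where 1.0 means 0.8 m, then a turn about the tool's z in parts of the range, where 1.0 means 90 degrees; each row is the pose to reach, as a shift and turn from the pose commanded when the call began, along the tool's axes at that moment; what a row does not reach only later rows make up. A row lasts 1/8 s, in which the tool goes at most 0.0625 m and 0.188 rad, less where a joint would pass 70% of its speed; a pose out of reach is approached as far as the arm can. The fingers move at their own pace and stop on an object; squeeze is the grip in N (left out, the last holds). Time passes only in rows, so rows that do not move let the fingers close. The tool returns the time, the measured TCP pose, the force, the opening and the grip force at its end. only (a regular expression) keeps the lines of the reply that match it, lines (a string "A,B") keeps lines A to B, and quiet returns only ok. A shift or turn number past 1, either way, is cut back to 1. Input that does not fit is refused with a message, and nothing moves.
- get_obs(): the state, without advancing time (a new reading comes with each control period).
- imaging.read_camera(name): name is "scene" or "top"; returns a dict with "color" (384x512x3 uint8, red, green, blue), "fx", "fy", "cx", "cy" (pixels), "xyz" and "rotation" of the camera in the world. Camera axes: x right, y down, z forward; pixel columns grow to the right and rows downward; lengths in m; the calibration is good to about 2 mm. A picture is of the moment at which its call begins. There is no depth.
- ticket.finish_job(): hands the job in; it is judged then, once.
The state is a dict: "time_s": time; "joint_pos": joint angles; "qd": joint speeds; "joint_efforts": joint torques, N m; "position": TCP position; "tcp_rot": TCP orientation; "ft_force": force on the tool from outside, world axes, zero at the start; "moment": the same for the moment, N m; "gripper_width": finger opening in m; "finger_force": force on a finger pad.
Only numpy, scipy, OpenCV 4.12 (cv2) and the standard library are available. Lean on these libraries where they do the work, as an engineer would, in place of code of your own. Each camera call takes 0.05 s, during which the arm holds its last target. There are 200 camera calls.

## Working session

There is one attempt and no reset: what is moved stays moved. The work goes in short steps, Python scripts to look and compute and a tool call to move; the robot and the scene stay as the last step left them, time stands still between calls to the robot, and variables do not carry over. Pictures are saved under pics/ and viewed, at most 10 in all, crops included, and the job is handed in when it is done.

```bash
ls; mkdir -p pics
```

Create h.py:
```python
import numpy as np, cv2
from cell import ctrl, imaging, ticket, get_obs
def cam(n):
    c=imaging.read_camera(n); return c
def ray(c,u,v):
    d=np.array([(u-c['cx'])/c['fx'],(v-c['cy'])/c['fy'],1.])
    return np.array(c['xyz']),np.array(c['rotation'])@d
def onz(c,u,v,z):
    o,d=ray(c,u,v); return o+d*(z-o[2])/d[2]
def proj(c,p):
    q=np.array(c['rotation']).T@(np.array(p)-np.array(c['xyz'])); return q[0]/q[2]*c['fx']+c['cx'],q[1]/q[2]*c['fy']+c['cy']
```

Run:
```python
from h import *
a=cam('scene');b=cam('top')
for c in(a,b):print(c['xyz'],np.round(c['rotation'],3).tolist(),c['fx'],c['cx'],c['cy'])
cv2.imwrite('pics/s0.png',a['color'][...,::-1]);cv2.imwrite('pics/t0.png',b['color'][...,::-1])
o=get_obs();print(o['position'],o['tcp_rot'],o['gripper_width'],o['time_s'])
```

```text
cell.py
pics
[-0.18772208  0.78025745  1.02841846] [-2.268, 0.013, -2.423] 410.90449187712585 252.61419499185902 190.67966576908083
[ 0.34714176 -0.01845422  1.54671091] [-3.004, 0.009, -1.599] 467.1802385979865 256.32902397197824 203.70495314835657
[ 0.27313874 -0.56153707  0.23799635] [-3.13996809e+00  1.48886512e-04  4.52896313e-01] 0.0877189193949303 0.1
```

Rotation is given as rpy; I'll fix the helper.

```bash
sed -i "s/c=imaging.read_camera(n); return c/c=imaging.read_camera(n); c['rotation']=Rotation.from_euler('xyz',c['rotation']).as_matrix(); return c/; 1a from scipy.spatial.transform import Rotation" h.py; cat h.py
```

```text
import numpy as np, cv2
from scipy.spatial.transform import Rotation
from cell import ctrl, imaging, ticket, get_obs
def cam(n):
    c=imaging.read_camera(n); c['rotation']=Rotation.from_euler('xyz',c['rotation']).as_matrix(); return c
def ray(c,u,v):
    d=np.array([(u-c['cx'])/c['fx'],(v-c['cy'])/c['fy'],1.])
    return np.array(c['xyz']),np.array(c['rotation'])@d
def onz(c,u,v,z):
    o,d=ray(c,u,v); return o+d*(z-o[2])/d[2]
def proj(c,p):
    q=np.array(c['rotation']).T@(np.array(p)-np.array(c['xyz'])); return q[0]/q[2]*c['fx']+c['cx'],q[1]/q[2]*c['fy']+c['cy']
```

View pics/s0.png

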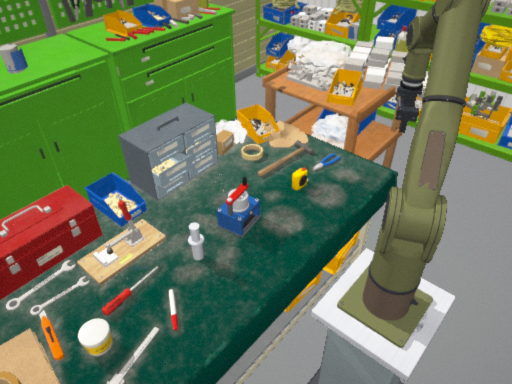

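View pics/t0.png

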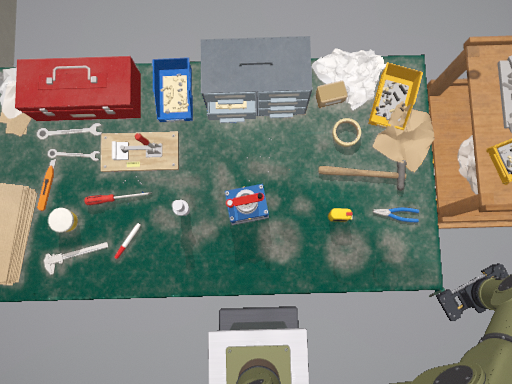

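The scene view has the fixture at about (239,212) and the drift at (196,242). In the top view the fixture is at (246,202), with the keeper bar running from about (228,204) to (262,197). The drift is at (180,207), the tape measure at (341,214), the cutters at (398,214) and the pen at (127,241). Next I'll zoom in on the fixture.

Run:
```python
from h import *
a=cv2.imread('pics/s0.png');b=cv2.imread('pics/t0.png')
A=cv2.resize(a[165:275,175:275],None,fx=5,fy=5,interpolation=cv2.INTER_CUBIC)[:,:400*5]
B=cv2.resize(b[175:230,165:280],None,fx=6.9,fy=6.9,interpolation=cv2.INTER_CUBIC)
cv2.imwrite('pics/cs.png',A);cv2.imwrite('pics/ct.png',B)
c=cam('top');hsv=cv2.cvtColor(b,cv2.COLOR_BGR2HSV)
m=((hsv[...,0]>100)&(hsv[...,0]<130)&(hsv[...,1]>120)&(hsv[...,2]>60)).astype('uint8');m[:,:215]=0;m[:,280:]=0;m[:175]=0;m[235:]=0
p=cv2.findNonZero(m);r=cv2.minAreaRect(p);print('blue',r,[onz(c,*q,.04).round(4).tolist() for q in cv2.boxPoints(r)])
h=hsv.copy();m=(((hsv[...,0]<8)|(hsv[...,0]>172))&(hsv[...,1]>150)&(hsv[...,2]>90)).astype('uint8');m[:,:215]=0;m[:,280:]=0;m[:175]=0;m[235:]=0
r=cv2.minAreaRect(cv2.findNonZero(m));print('red',r,[onz(c,*q,.137).round(4).tolist() for q in cv2.boxPoints(r)])
```

```text
blue ((246.45849609375, 202.94528198242188), (32.86479187011719, 39.25345993041992), 79.3803482055664) [[0.6024, 0.0938, 0.04], [0.6226, -0.033, 0.04], [0.5157, -0.0494, 0.04], [0.4958, 0.0762, 0.04]]
red ((244.50001525878906, 199.5), (8.351820945739746, 38.0712890625), 77.47119140625) [[0.5576, 0.0845, 0.137], [0.5798, -0.0296, 0.137], [0.5544, -0.0344, 0.137], [0.5324, 0.0794, 0.137]]
```

View pics/cs.png

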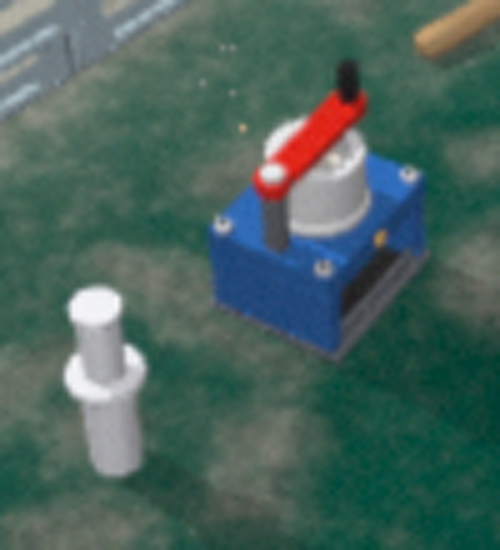

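View pics/ct.png

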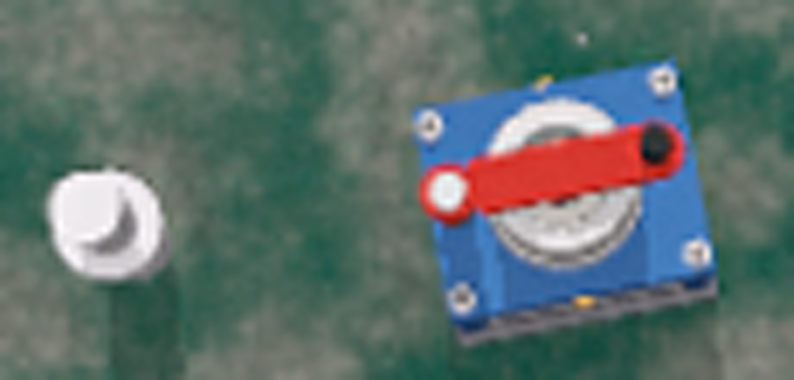

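The scene crop shows the drift head at about (97,305), its collar at (105,368), the pivot cap at (271,174) and the knob top at (348,64). The top crop shows:
- screws at (428,124), (662,80), (697,253) and (461,298)
- rim centre at about (563,178)
- pivot cap at (447,190)
- knob at (656,143)
- drift head at about (97,215)

Run:
```python
from h import *
t=cam('top');s=cam('scene')
T=lambda u,v:((u+.5)/6.9-.5+165,(v+.5)/6.9-.5+175)
S=lambda u,v:((u+.5)/5-.5+175,(v+.5)/5-.5+165)
P=[onz(t,*T(*q),.078) for q in[(428,124),(662,80),(697,253),(461,298)]]
print('screws',np.round(P,4).tolist(),np.mean(P,0).round(4))
d=P[0]-P[1]+P[3]-P[2];print('yaw',np.arctan2(-d[0],d[1]))
print('rim',onz(t,*T(563,178),.125))
def tri(a,b):
    o1,d1=ray(t,*a);o2,d2=ray(s,*b);A=np.c_[d1,-d2];k=np.linalg.lstsq(A,o2-o1,rcond=None)[0]
    x,y=o1+d1*k[0],o2+d2*k[1];return ((x+y)/2).round(4),np.linalg.norm(x-y).round(4)
print('pivot',tri(T(447,190),S(271,172)),onz(t,*T(447,190),.14).round(4))
print('knobtop',tri(T(656,143),S(348,66)),onz(t,*T(656,143),.167).round(4),onz(s,*S(348,66),.167))
print('drift head',tri(T(97,214),S(96,304)),onz(t,*T(97,214),.141).round(4),onz(s,*S(96,304),.141))
print('collar',onz(t,*T(106,226),.084),onz(s,*S(105,367),.084))
for q in[(222,224),(409,174),(323,268)]:print('scene screws',onz(s,*S(*q),.078))
```

```text
screws [[0.5889, 0.0833, 0.078], [0.6062, -0.0253, 0.078], [0.5252, -0.039, 0.078], [0.5077, 0.0698, 0.078]] [0.557  0.0222 0.078 ]
yaw 0.15938067488721175
rim [0.55495106 0.02032293 0.125     ]
pivot (array([0.5496, 0.0717, 0.1403]), np.float64(0.0017)) [0.5489 0.0712 0.14  ]
knobtop (array([ 0.5638, -0.0209,  0.1661]), np.float64(0.0019)) [ 0.5629 -0.0215  0.167 ] [ 0.56391814 -0.01963521  0.167     ]
drift head (array([0.5455, 0.2282, 0.1388]), np.float64(0.0064)) [0.5427 0.2256 0.141 ] [0.54653461 0.23119365 0.141     ]
collar [0.54494826 0.23141008 0.084     ] [0.54765224 0.2305646  0.084     ]
scene screws [0.59026627 0.08337327 0.078     ]
scene screws [ 0.5265872  -0.03877835  0.078     ]
scene screws [0.50817215 0.07055119 0.078     ]
```

Add to h.py:
```python
def to(x,y,z,yaw=None):
    o=get_obs();R=Rotation.from_euler('xyz',o['tcp_rot']).as_matrix()
    print('shift',(R.T@(np.array([x,y,z])-o['position'])).round(4),'turn',None if yaw is None else round(-(yaw-o['tcp_rot'][2]),3))
```

```bash
python3 -c "
from h import *
to(.5635,-.0207,.24,1.73)"
```

```text
shift [ 0.4977 -0.3596 -0.0014] turn -1.277
```

The rows are not in the units I measure in: shifts go in shares of 0.8 m and turns go in shares of 90 degrees. I convert before sending: 0.498 m / 0.8 = 0.6225, -0.36 m / 0.8 = -0.45, -1.277 rad / 1.5708 = -0.813.

{"api": "send_path", "payload": {
  "increments": [0.088,0.125,-0.09,-0.025,-0.1273,0.088,0.6225,-0.45,-0.0013,-0.813,0.088,0.6225,-0.45,-0.0013,-0.813,0.088,0.6225,-0.45,-0.0013,-0.813,0.088,0.6225,-0.45,-0.0013,-0.813,0.088,0.6225,-0.45,-0.0013,-0.813,0.088,0.6225,-0.45,-0.0013,-0.813,0.088,0.6225,-0.45,-0.0013,-0.813,0.088,0.6225,-0.45,-0.0013,-0.813,0.088,0.6225,-0.45,-0.0013,-0.813,0.088,0.6225,-0.45,-0.0013,-0.813,0.088,0.6225,-0.45,-0.0013,-0.813]
}}

```text
time_s: 1.75
position: [0.5633, -0.0214, 0.2394]
tcp_rot: [-3.14, 0.001, 1.729]
ft_force: [-0.1, -0.4, -0.5]
gripper_width: 0.0878
finger_force: 0.0
```

```bash
python3 -c "
from h import *
to(.5635,-.0207,.142,1.73); print(get_obs()['joint_pos'])"
```

```text
shift [0.0007 0.0005 0.0974] turn -0.001
[ 0.25602396  0.64177196 -0.50731134  1.74247804  0.39477745  0.86162907
 -0.26958359]
```

Converted, 0.097 m / 0.8 = 0.1213, 0.08 m / 0.8 = 0.1.

{"api": "send_path", "payload": {
  "increments": [0.088,0.0013,0,0.0625,0,0.088,0.0013,0,0.1,0,0.088,0.0013,0,0.1213,0,0.088,0.0013,0,0.1213,0,0.0,0.0013,0,0.1213,0,0.0,0.0013,0,0.1213,0,0.0,0.0013,0,0.1213,0,0.0,0.0013,0,0.1213,0,0.0,0.0013,0,0.1213,0,0.0,0.0013,0,0.1213,0],
  "squeeze": 8
}}

```text
time_s: 3.0
position: [0.5636, -0.0194, 0.1427]
tcp_rot: [3.142, 0.0, 1.73]
ft_force: [-0.5, 0.3, 0.2]
gripper_width: 0.0305
finger_force: 0.0
```

```bash
python3 -c "
from h import *
o=get_obs();p=np.array([.5493,.0714]);k=o['position'][:2]-p;print(k,np.hypot(*k))
r=.0935
for a in np.arange(0.3,1.55,.25):
  w=p+r*np.array([np.cos(a-1.571+.159),np.sin(a-1.571+.159)]);print(a,end=' ');to(*w,.142)"
```

```text
[ 0.01431153 -0.09083857] 0.09195904127516764
0.3 shift [0.0026 0.0279 0.0007] turn None
0.55 shift [0.0122 0.0491 0.0007] turn None
0.8 shift [0.0268 0.0673 0.0007] turn None
1.0500000000000003 shift [0.0454 0.0813 0.0007] turn None
1.3000000000000003 shift [0.0669 0.0903 0.0007] turn None
```

{"api": "send_path", "payload": {
  "increments": [0,0,0,0,0,0,0,0,0,0,0,0,0,0,0,0,0,0,0,0,0,0,0,0,0],
  "squeeze": 8
}}

```text
time_s: 3.62
position: [0.5639, -0.0194, 0.1427]
tcp_rot: [3.141, 0.0, 1.73]
ft_force: [0.9, 0.1, -1.6]
gripper_width: 0.0145
finger_force: 8.0
```

Converted, 0.093 m / 0.8 = 0.1163, 0.014 m / 0.8 = 0.0175.

{"api": "send_path", "payload": {
  "increments": [0,0,0.0175,0,0,0,0.0025,0.035,0,0,0,0.0088,0.0488,0,0,0,0.015,0.0613,0,0,0,0.0238,0.0738,0,0,0,0.0338,0.0838,0,0,0,0.045,0.0938,0,0,0,0.0563,0.1013,0,0,0,0.07,0.1075,0,0,0,0.0838,0.1125,0,0,0,0.1,0.1163,0,0,0,0.1,0.1163,0,0],
  "squeeze": 8
}}

```text
time_s: 5.12
position: [0.6425, 0.077, 0.1427]
tcp_rot: [3.141, -0.002, 1.732]
ft_force: [-1.8, 0.1, 0.3]
gripper_width: 0.0144
finger_force: 8.0
```

Converted, 0.15 m / 0.8 = 0.1875, -0.11 m / 0.8 = -0.1375.

{"api": "send_path", "payload": {
  "increments": [0.05,0,0,0,0,0.05,0,0,0,0,0.05,0,0,0,0,0.05,0,0,0,0,0.088,0,0,-0.075,0,0.088,0,0,-0.1375,0,0.088,0.125,0,-0.1375,0,0.088,0.1875,0,-0.1375,0]
}}

```text
time_s: 6.12
position: [0.6235, 0.1982, 0.2538]
tcp_rot: [3.139, -0.0, 1.727]
ft_force: [1.0, -0.0, -0.3]
gripper_width: 0.0873
finger_force: 0.0
```

Run:
```python
from h import *
t=cam('top');s=cam('scene')
cv2.imwrite('pics/t1.png',t['color'][...,::-1]);cv2.imwrite('pics/s1.png',s['color'][...,::-1])
A=cv2.resize(s['color'][165:275,175:275,::-1],None,fx=5,fy=5,interpolation=cv2.INTER_CUBIC)
B=cv2.resize(t['color'][175:230,165:280,::-1],None,fx=6.9,fy=6.9,interpolation=cv2.INTER_CUBIC)
B=cv2.resize(B,(295,141)) if 0 else B
cv2.imwrite('pics/cs1.png',A);cv2.imwrite('pics/ct1.png',B)
```

```text
(no output)
```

View pics/cs1.png

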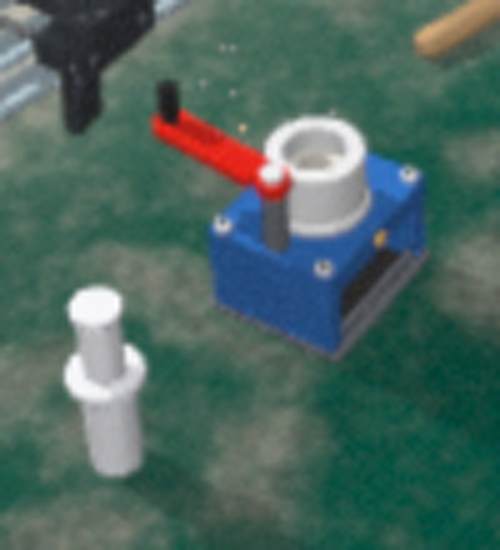

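View pics/ct1.png

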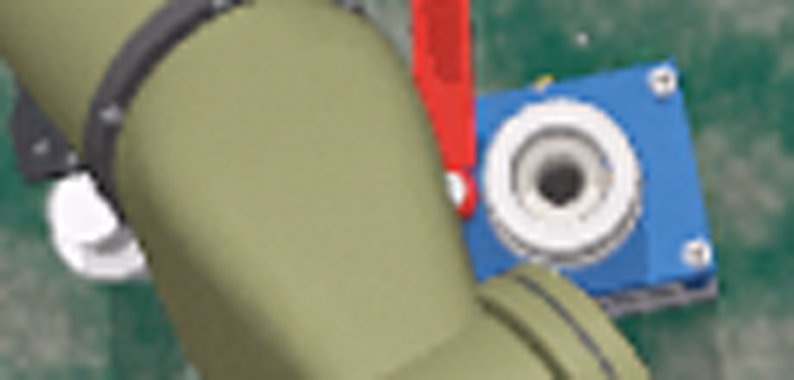

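The keeper now points away along fixture +x, from the pivot at (271,175) to the knob at (167,95) in the scene crop. The bore mouth is clear. In the top crop the rim centre is at about (562,177), and the drift is still standing.

Run:
```python
from h import *
t=cam('top');s=cam('scene')
T=lambda u,v:((u+.5)/6.9-.5+165,(v+.5)/6.9-.5+175)
S=lambda u,v:((u+.5)/5-.5+175,(v+.5)/5-.5+165)
print('rim',onz(t,*T(562,177),.125),onz(s,*S(316.5,150),.125))
print('head',onz(t,*T(87,207),.141),onz(s,*S(96,306),.141))
print('collar',onz(t,*T(108,225),.084),onz(s,*S(105.5,368),.084))
print('foot',onz(s,*S(116,459),0))
for n,p in(('rim',[.556,.0212,.125]),('foot',[.5465,.231,0])):print(n,(np.array(proj(s,p))-[175,165])*5+2)
# scene rim ellipse: bright, low-saturation blob edges
g=s['color'].min(2).astype('uint8')[165:275,175:275]
```

```bash
python3 -c "
from h import *
to(.5465,.230,.25,1.73);to(.5465,.230,.088,1.73)"
```

```text
rim [0.55541464 0.0207572  0.125     ] [0.55518123 0.02355671 0.125     ]
head [0.54593639 0.23000822 0.141     ] [0.54525022 0.23237396 0.141     ]
collar [0.54538339 0.23048961 0.084     ] [0.54677354 0.23094986 0.084     ]
foot [0.54647306 0.23348501 0.        ]
rim [317.9700486  147.77196283]
foot [118.75005316 456.77941176]
shift [ 0.0423 -0.0699  0.0028] turn 0.003
shift [ 0.0423 -0.0699  0.1648] turn 0.003
```

Converted, 0.163 m / 0.8 = 0.2038, 0.15 m / 0.8 = 0.1875.

{"api": "send_path", "payload": {
  "increments": [0.088,0.0375,-0.05,0,0,0.088,0.0538,-0.0875,0,0,0.088,0.0538,-0.0875,0,0,0.088,0.0538,-0.0875,0.075,0,0.088,0.0538,-0.0875,0.15,0,0.088,0.0538,-0.0875,0.1875,0,0.088,0.0538,-0.0875,0.2038,0,0.088,0.0538,-0.0875,0.2038,0],
  "squeeze": 35
}}

```text
time_s: 7.32
position: [0.548, 0.228, 0.0894]
tcp_rot: [3.141, 0.001, 1.728]
ft_force: [0.8, -0.9, 0.6]
gripper_width: 0.0881
finger_force: 0.0
```

{"api": "send_path", "payload": {
  "increments": [0,0,0,0,0,0,0,0,0,0,0,0,0,0,0,0,0,0,0,0,0,0,0,0,0,0,0,0,0,0,0,0,0,0,0,0,0,0,0,0,0,0,0,0,0,0,0,0,0,0],
  "squeeze": 35
}}

```text
time_s: 8.57
position: [0.547, 0.2291, 0.0897]
tcp_rot: [-3.141, 0.0, 1.73]
ft_force: [-1.3, -0.6, 1.6]
gripper_width: 0.0272
finger_force: 32.5
```

Converted, -0.175 m / 0.8 = -0.2188, -0.165 m / 0.8 = -0.2063.

{"api": "send_path", "payload": {
  "increments": [0,0,0,-0.0375,0,0,0,0,-0.0875,0,0,0,0,-0.15,0,0,0,0,-0.2063,0,0,0,0,-0.2188,0,0,0,0,-0.2188,0],
  "squeeze": 35
}}

```text
time_s: 9.32
position: [0.5468, 0.2286, 0.264]
tcp_rot: [-3.141, 0.001, 1.73]
ft_force: [-0.6, 0.6, -2.4]
gripper_width: 0.0276
finger_force: 32.7
```

```bash
python3 -c "
from h import *
to(.5555,.0205,.26,1.73)"
```

```text
shift [-0.2069 -0.0243  0.0042] turn -0.0
```

Converted, -0.207 m / 0.8 = -0.2588, -0.195 m / 0.8 = -0.2438.

{"api": "send_path", "payload": {
  "increments": [0,-0.0375,-0.005,0,0,0,-0.0875,-0.01,0,0,0,-0.15,-0.0175,0,0,0,-0.2063,-0.0238,0,0,0,-0.2438,-0.0288,0,0,0,-0.2588,-0.03,0,0,0,-0.2588,-0.03,0,0,0,-0.2588,-0.03,0,0],
  "squeeze": 35
}}

```text
time_s: 10.32
position: [0.5559, 0.0231, 0.2644]
tcp_rot: [-3.141, -0.002, 1.733]
ft_force: [1.0, 0.2, -2.3]
gripper_width: 0.0273
finger_force: 32.7
```

{"api": "send_path", "payload": {
  "increments": [0,0,0,0.025,0,0,0,0,0.045,0,0,0,0,0.045,0],
  "squeeze": 35
}}

```text
time_s: 10.7
position: [0.5551, 0.0216, 0.2275]
tcp_rot: [-3.139, -0.0, 1.731]
ft_force: [-0.4, -0.8, -2.1]
gripper_width: 0.0279
finger_force: 32.7
```

Run:
```python
from h import *
o=get_obs();s=cam('scene')
cv2.imwrite('pics/s2.png',cv2.resize(s['color'][120:240,180:300,::-1],None,fx=5,fy=5,interpolation=cv2.INTER_CUBIC))
x,y,z=o['position'];b=z-.0897;print(b)
for p in([x,y,b],[x,y,b+.08],[.5555,.0218,.125]):print((np.array(proj(s,p))-[180,120]+.5)*5)
```

```text
0.13775005259529158
[293.30323059 359.74230404]
[288.93246327 265.42266688]
[293.41209152 374.01904567]
```

View pics/s2.png

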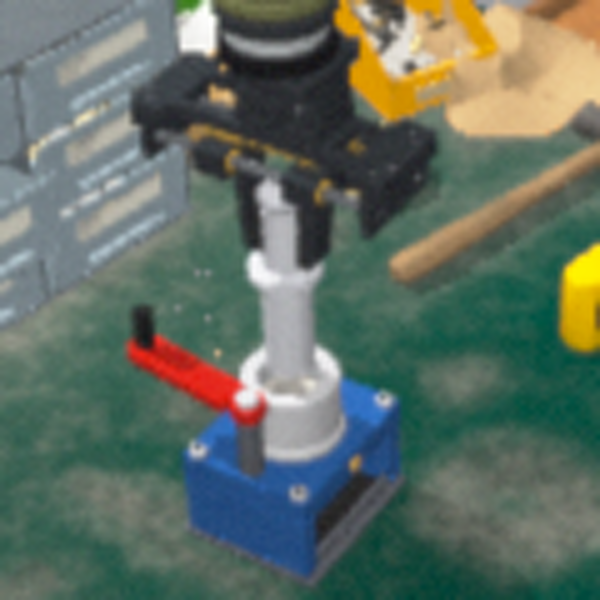

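The scene crop shows the drift hanging upright over the bore, with its shank axis at x≈288 and the rim centre at x≈291. It is about 1 mm off towards +y. I'll correct that and go in.

Converted, 0.023 m / 0.8 = 0.0288, -0.001 m / 0.8 = -0.0013.

{"api": "send_path", "payload": {
  "increments": [0,-0.0013,0,0,0,0,-0.0013,0,0.0063,0,0,-0.0013,0,0.0125,0,0,-0.0013,0,0.0188,0,0,-0.0013,0,0.025,0,0,-0.0013,0,0.0288,0,0,-0.0013,0,0.0288,0],
  "squeeze": 60
}}

```text
time_s: 11.62
position: [0.5562, 0.0199, 0.2055]
tcp_rot: [-3.141, 0.0, 1.73]
ft_force: [0.3, -0.4, -2.3]
gripper_width: 0.027
finger_force: 57.0
```

Converted, 0.012 m / 0.8 = 0.015, 0.01 m / 0.8 = 0.0125.

{"api": "send_path", "payload": {
  "increments": [0,0,0,0.0025,0,0,0,0,0.005,0,0,0,0,0.0075,0,0,0,0,0.01,0,0,0,0,0.0125,0,0,0,0,0.015,0],
  "squeeze": 60
}}

```text
time_s: 12.38
position: [0.5564, 0.02, 0.1941]
tcp_rot: [3.141, 0.0, 1.73]
ft_force: [-0.2, -0.7, 6.6]
gripper_width: 0.0267
finger_force: 56.7
```

{"api": "send_path", "payload": {
  "increments": [0,0,0,0.0025,0,0,0,0,0.005,0,0,0,0,0.0075,0,0,0,0,0.01,0,0,0,0,0.0125,0,0,0,0,0.015,0,0,0,0,0.0175,0,0,0,0,0.02,0,0,0,0,0.0225,0,0,0,0,0.025,0,0,0,0,0.0275,0,0,0,0,0.03,0],
  "squeeze": 60
}}

```text
time_s: 13.88
position: [0.5567, 0.0199, 0.1698]
tcp_rot: [3.141, 0.0, 1.73]
ft_force: [-0.5, -0.7, 5.3]
gripper_width: 0.0268
finger_force: 56.7
```

Converted, 0.02 m / 0.8 = 0.025, 0.018 m / 0.8 = 0.0225.

{"api": "send_path", "payload": {
  "increments": [0,0,0,0.0025,0,0,0,0,0.005,0,0,0,0,0.0075,0,0,0,0,0.01,0,0,0,0,0.0125,0,0,0,0,0.015,0,0,0,0,0.0175,0,0,0,0,0.02,0,0,0,0,0.0225,0,0,0,0,0.025,0,0,0,0,0.025,0],
  "squeeze": 60
}}

```text
time_s: 15.25
position: [0.5561, 0.0199, 0.1494]
tcp_rot: [-3.141, -0.0, 1.73]
ft_force: [-0.7, 0.4, -0.6]
gripper_width: 0.0272
finger_force: 57.0
```

Converted, 0.009 m / 0.8 = 0.0113, 0.008 m / 0.8 = 0.01.

{"api": "send_path", "payload": {
  "increments": [0,0,0,0.0025,0,0,0,0,0.005,0,0,0,0,0.0075,0,0,0,0,0.01,0,0,0,0,0.0113,0,0,0,0,0.0113,0],
  "squeeze": 60
}}

```text
time_s: 16.0
position: [0.5563, 0.0199, 0.1407]
tcp_rot: [-3.142, 0.0, 1.73]
ft_force: [0.4, 0.2, -1.4]
gripper_width: 0.0273
finger_force: 57.0
```

Run:
```python
from h import *
s=cam('scene')
cv2.imwrite('pics/s3.png',cv2.resize(s['color'][150:250,190:290,::-1],None,fx=5.5,fy=5.5,interpolation=cv2.INTER_CUBIC))
```

```text
(no output)
```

View pics/s3.png

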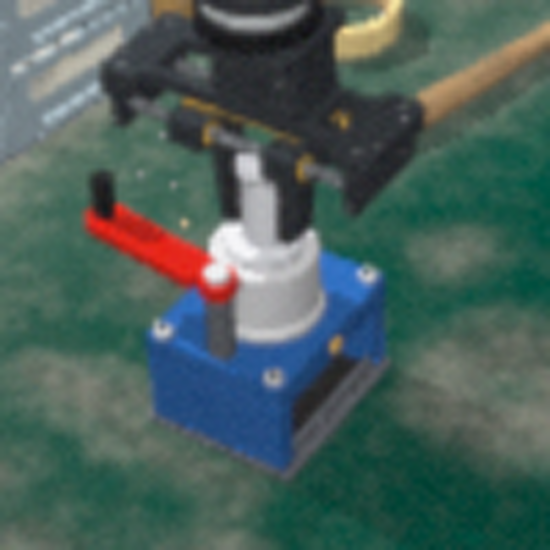

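The collar sits practically on the housing rim, at about (262,245). The keeper is still aside. I'll press the last millimetre and then withdraw.

Converted, 0.0015 m / 0.8 = 0.0019, 0.001 m / 0.8 = 0.0013.

{"api": "send_path", "payload": {
  "increments": [0,0,0,0.0013,0,0,0,0,0.0019,0,0,0,0,0.0019,0],
  "squeeze": 60
}}

```text
time_s: 16.42
position: [0.5563, 0.0199, 0.1392]
tcp_rot: [-3.142, 0.0, 1.73]
ft_force: [0.7, -0.2, -2.5]
gripper_width: 0.027
finger_force: 57.0
```

{"api": "send_path", "payload": {
  "increments": [0,0,0,-0.0125,0,0,0,0,-0.0375,0,0,0,0,-0.075,0,0,0,0,-0.1125,0,0,0,0,-0.1375,0,0,0,0,-0.1525,0,0,0,0,-0.1525,0],
  "squeeze": 60
}}

```text
time_s: 17.3
position: [0.5566, 0.02, 0.262]
tcp_rot: [3.14, 0.0, 1.73]
ft_force: [0.8, -0.0, -2.2]
gripper_width: 0.0271
finger_force: 57.0
```

```bash
python3 -c "
from h import *
to(.547,.229,.262,1.73)"
```

```text
shift [0.2079 0.0236 0.    ] turn -0.0
```

Converted, 0.208 m / 0.8 = 0.26, 0.2 m / 0.8 = 0.25.

{"api": "send_path", "payload": {
  "increments": [0,0.0375,0.0038,0,0,0,0.0875,0.01,0,0,0,0.15,0.0175,0,0,0,0.2125,0.0238,0,0,0,0.25,0.0288,0,0,0,0.26,0.03,0,0,0,0.26,0.03,0,0,0,0.26,0.03,0.0625,0,0,0.26,0.03,0.125,0,0,0.26,0.03,0.175,0,0,0.26,0.03,0.2,0,0,0.26,0.03,0.2,0],
  "squeeze": 60
}}

```text
time_s: 18.8
position: [0.5466, 0.2258, 0.0996]
tcp_rot: [-3.138, 0.003, 1.727]
ft_force: [-0.2, -0.3, -1.4]
gripper_width: 0.0272
finger_force: 57.0
```

Run:
```python
from h import *
t=cam('top');s=cam('scene')
a=cv2.resize(t['color'][180:225,215:280,::-1],(560,388),interpolation=cv2.INTER_CUBIC)
cv2.imwrite('pics/ct4.png',a)
```

```text
(no output)
```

View pics/ct4.png

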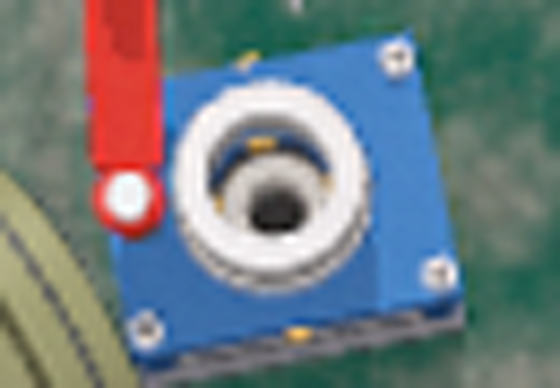

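Looking down the bore, the bush lies low, with its hole at about (277,210). The blue inner wall and the plungers show above it, so it is on the pad. Next I'll set the drift down gently.

Converted, 0.0098 m / 0.8 = 0.0123, 0.009 m / 0.8 = 0.0113.

{"api": "send_path", "payload": {
  "increments": [0,0,0,0.0038,0,0,0,0,0.0075,0,0,0,0,0.01,0,0,0,0,0.0113,0,0,0,0,0.0123,0,0,0,0,0.0123,0],
  "squeeze": 60
}}

```text
time_s: 19.65
position: [0.547, 0.2291, 0.0913]
tcp_rot: [-3.142, 0.0, 1.73]
ft_force: [0.0, -0.0, -1.6]
gripper_width: 0.0272
finger_force: 57.0
```

Converted, 0.002 m / 0.8 = 0.0025, 0.0015 m / 0.8 = 0.0019.

{"api": "send_path", "payload": {
  "increments": [0,0,0,0.0013,0,0,0,0,0.0019,0,0,0,0,0.0025,0,0,0,0,0.0025,0],
  "squeeze": 60
}}

```text
time_s: 20.15
position: [0.5471, 0.2291, 0.0897]
tcp_rot: [3.141, 0.0, 1.73]
ft_force: [-1.4, -0.9, 3.1]
gripper_width: 0.0271
finger_force: 56.8
```

Contact with the bench: the force changed by about 5 N. I'll release and retreat.

{"api": "send_path", "payload": {
  "increments": [0.04,0,0,0,0,0.06,0,0,0,0,0.088,0,0,0,0,0.088,0,0,0,0,0.088,0,0,0,0,0.088,0,0,0,0,0.088,0,0,0,0,0.088,0,0,0,0],
  "squeeze": 20
}}

```text
time_s: 21.15
position: [0.5471, 0.2291, 0.0894]
tcp_rot: [3.142, 0.0, 1.73]
ft_force: [-0.2, 0.5, -0.4]
gripper_width: 0.0877
finger_force: 0.0
```

{"api": "send_path", "payload": {
  "increments": [0.088,0,0,-0.025,0,0.088,0,0,-0.075,0,0.088,0,0,-0.1375,0,0.088,0,0,-0.2125,0,0.088,0,0,-0.25,0,0.088,0.0625,0,-0.25,0,0.088,0.1375,0,-0.25,0,0.088,0.1875,0,-0.25,0,0.088,0.1875,0,-0.25,0,0.088,0.1875,0,-0.25,0]
}}

```text
time_s: 22.4
position: [0.5237, 0.3759, 0.2891]
tcp_rot: [-3.141, 0.002, 1.729]
ft_force: [0.5, -0.5, -0.0]
gripper_width: 0.0877
finger_force: 0.0
```

Run:
```python
from h import *
s=cam('scene');cv2.imwrite('pics/s5.png',cv2.resize(s['color'][140:290,130:350,::-1],None,fx=3.5,fy=3.5,interpolation=cv2.INTER_CUBIC))
```

```text
(no output)
```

View pics/s5.png

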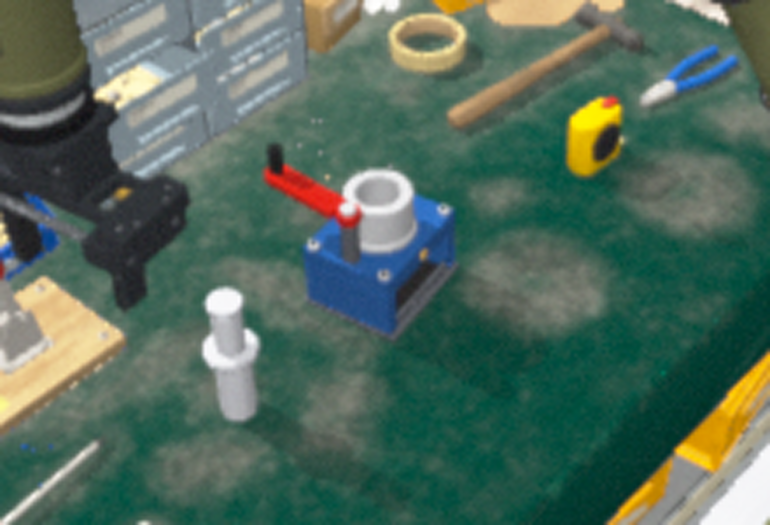

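The drift stands upright at about (231,355), the keeper is aside, the bore is empty and the bystanders look undisturbed. The gripper is well clear, so I'm handing in.

```bash
python3 -c "
from cell import ctrl, imaging, ticket, get_obs
print(ticket.finish_job())"
```

```text
the job is handed in; nothing more can be done
None
```

The job is handed in at about 22 s of the 70 s: the bush is pressed out onto the catch pad, the keeper bar is swung aside, the drift stands upright on the bench clear of the fixture, and the bystanders in view look undisturbed; no verdict was returned.

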